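# Hook a tool-rest bracket into a slotted post and press it home

### The job

Pick up the loose aluminium tool-rest bracket and fit it to the slotted steel post: hook both of its tabs into the two slots, then press it down, firmly but without forcing it or hammering on the post, until it is fully home and the sprung catch has snapped out over its top edge. Let go of it and leave everything else on the bench where it is.

Things in the scene. Friction and masses are not known exactly. Their poses are not given: they have to be found in the camera images.
- bracket: Loose bare-aluminium bracket, 0.26 to 0.49 kg, standing upright on its tray, 56 mm wide (y). Origin: foot of its back plate's rear face, mid-width, level with its underside; z up, +x the way its two tabs point. Back plate: x -6 to 0, z 0 to 120 mm. Tray in front of it: x -120 to -6, z 0 to 5.
- rib (a point): Point to grip the bracket at from above (fingers closing along bracket y), in the rib that stands lengthwise on its tray: 12 mm thick, bracket x -108 to -44, z 5 to 60 mm. This point is at bracket (-76, 0, 45). A grip of 40 to 60 N holds it well; a hard squeeze makes it twist away in contact. Axes as the bracket's.
- tabs (a point): Middle of the bracket's rear face, at bracket (0, 0, 51) mm. Two tabs stick out behind, 10 mm wide (y -5 to 5): necks x 0 to 13, bracket z 20 to 32 and z 70 to 82; at each end a hook, x 7 to 13, hangs 18 mm below the neck (down to z 2 and z 52). So each tab is 30 mm high over all. Axes as the bracket's.
- window (a point): Middle of the window through the bracket's back plate, at bracket (-3, 0, 103) mm: 20 mm wide, 22 high (z 92 to 114), leaving a bar 6 mm high above it (z 114 to 120). The post's catch passes through it when the tabs go in, and ends above the bar when the bracket is home.
- post: Grey fixed post, 78 mm wide, 279 high, hollow behind its slotted steel front strip; base plate 12 mm high, x -25 to 125, y -75 to 75. Origin: on the bench, in the plane of the strip's front face, mid-width; z up, +x into the post: the face looks to -x. The fitted bracket's axes are parallel to these. The strip (60 mm wide, 5 thick) is clamped at an unmeasured height.
- slots (a point): Nominal middle between the two slots, on the strip's face, at post (0, 0, 162.5) mm. Slots in a groove 16 mm wide, 1.5 deep, as wide as it; nominal post z 120 to 155 and 170 to 205. Really all on the strip is D higher, -9 to +9 mm, unmeasured: find by feel or sight. Tabs enter (+x) only with the bracket's origin at post z 118 to 123 + D; else they stop on the face, origin 11.5 mm short.
- home (a point): Nominal place of the bracket's origin when fully home, at post (0, 0, 100) mm, axes as the post's; really D higher. With the tabs in and the rear face against the strip, the bracket is lowered 18 to 23 mm until the necks rest on the slots' lower ends. About 15 N of push on the bracket is enough; over 25 N strains it. Home, the rear face may stand up to 2 mm off the strip.
- catch (a joint): Sprung dark steel wedge in the strip's face, mid-width, 14 mm wide, post z 221 to 235 mm + D: flat underside 5 mm proud, sloping to flush at its top. 0 = out, up to 0.008 m pushed into the post (2 N to start, 5 N at 5 mm). As the bracket is lowered its top bar pushes it in (3 to 12 N down); when home it springs out over the bar.
- tin: Brass tin, round, 62 mm across, 24 mm high; origin at the centre of its underside. Leave alone.
- cutters: Side cutters with blue grips lying flat, about 155 mm long, 11 mm high; origin at the pivot, underside, +x to the jaws. Leave alone.
- pliers: Pliers with wooden-brown grips lying flat, about 165 mm long, 11 mm high; origin at the pivot, underside, +x to the jaws. Leave alone.
- compound_bar: Brown bar of polishing compound, 50 x 35 x 20 mm; origin at the centre of its underside. Leave alone.
- wood_block: Pale wood block, 90 x 45 x 22 mm; origin at the centre of its underside. Leave alone.
- file: Hand tool with wooden handle, 200 mm long, lying along its x; origin at its middle, underside. Leave alone.
- eraser_pad: Cork pad, 40 x 30 x 12 mm; origin at the centre of its underside. Leave alone.
Mind the look-alikes: they are no part of the job. Of the things that look like the bracket, the smallest one is meant.

How it is judged:
On the way, in this order (a step that is already met when the one before it is completed fails the run):
1. both tabs are in the slots, the bracket's rear face within 6 mm of the strip (x of bracket in the frame of post between -0.006 and 0.004 m and y of bracket in the frame of post between -0.006 and 0.006 m and z of bracket in the frame of post between 0.085 and 0.14 m), for 0.02 s.
2. the bracket, tabs in the slots, is pressed down over the catch, which yields by more than 2.5 mm (all of step 1 and value of joint catch above 0.0025 m).
At the end, for the whole second after the job is handed in: The bracket hangs on the post by both tabs, released and still: rear face within 4 mm of the strip, within 5 mm of its middle, origin 88 to 112 mm above the bench, upright within 0.07 rad, square to the post within 0.1 rad, the catch out over its top edge (under 1.2 mm) (x of bracket in the frame of post between -0.004 and 0.003 m and y of bracket in the frame of post between -0.005 and 0.005 m and z of bracket in the frame of post between 0.088 and 0.112 m and value of joint catch below 0.0012 m and angle between bracket's own z axis and vertical below 0.07 rad and angle between the x axis of bracket and the x axis of post, either way round below 0.1 rad and linear speed of bracket below 0.02 m/s and contact force between bracket and the fingers below 0.1 N); the robot touches nothing.
It fails at once if the bracket is forced: more than 80 N between bracket and post (contact force between bracket and post above 80 N).
It fails at once if the post or its strip is hit or pressed hard by the robot itself (more than 30 N) (contact force between the arm and post above 30 N).
It fails at once if one of the other loose things on the bench is moved more than 30 mm (distance of any of tin, cutters, pliers, compound_bar, wood_block, file, eraser_pad from where it was at the start of the episode above 0.03 m).
It also fails if it takes over 64 s, if anything falls off the work surface, if the arm or the gripper's body presses on something with over 40 N, if the wrist force passes 120 N, or if a joint passes its speed limit or range.

### The arm

A 7-joint arm with a two-finger parallel gripper is mounted at the origin on the work surface. World frame = base frame: x ahead of the robot, y to its left, z up, the work surface at z = 0. Lengths are in m, angles in rad, forces in N, time in s.
With the tool pointing down it reaches from about 0.425 to 0.825 m from the base axis. Payload 3.6 kg.
Tool frame: the origin (TCP) lies at the very end of the fingers, on their centre line; the grasp point (between the pads) lies 19 mm behind it (tcp_to_grasp is the z of the grasp point in the tool frame, in m); z points along the fingers, y is the line along which they close (so a half turn about z gives the same grasp; the last joint's range is limited). The gripper opens to 93 mm and grips with 3 to 60 N. Pads are 15 mm wide; open, the fingers measure 128 mm over their backs; the gripper's body (75 mm by 188 mm) begins 65 mm behind the grasp point.
Start: joints at [1.137, 0.615, -0.013, 1.423, 0.008, 1.103, -0.04], TCP at [0.257, -0.597, 0.219] pointing down, gripper open.
Joint ranges: [-3.12, 3.12], [-0.3, 2.06], [-1.34, 1.32], [0.26, 2.42], [-1.36, 4.5], [0.01, 1.98], [-2.84, 2.84]. Speed limits (rad/s): [2.79, 2.79, 3.14, 3.14, 3.14, 3.14, 3.14].

### API

Orientations are given as a unit quaternion [w, x, y, z].
In Python, from rig import * gives the robot as it stands. The module is installed in compiled form; this text tells all that it offers.
- The arm moves only by the tool apply_moves, never from a script. Its argument "series" is a list of rows, each a list of 3 entries, a list of its own where there are three numbers: the shift along the tool's x, y, z in cm, then the turn, a rotation vector about the tool's x, y, z in degrees, then the closure, from -1 (fully open) to 1 (shut). A call has 1 to 10 rows; each row is the pose to reach, as a shift and turn from the pose commanded when the call began, along the tool's axes at that moment; what a row does not reach only later rows make up. A row lasts 1/8 s, in which the tool goes at most 62.5 mm and 10.7 degrees, less where a joint would pass 70% of its speed; a pose out of reach is approached as far as the arm can. A call with a gripper value outside its range is refused whole. The fingers move at their own pace and stop on an object; "force" is the grip in N (left out, the last holds). Time passes only in rows, so rows that repeat a pose let the fingers close. It gives the time, the measured TCP pose, the force, the opening and the grip force at its end, in the units of the state.
- get_obs(): the state, without advancing time (a new reading comes with each control period).
- capture(name): name is "scene" or "top" or "wrist"; returns the picture (400x640x3 uint8, red, green, blue); there is no depth.
- camera_info(name): a dict with "K" (3x3 intrinsics, pixels), "k1" (the pictures are not rectified: a ray, as slopes to the right and down, at radius r is drawn at 1 + k1 r^2 times it, then the intrinsics apply), "R" (3x3) and "t" (3): a world point X has camera coordinates R X + t; the wrist camera has in their place "hand_eye" (4x4, takes a point from camera to tool coordinates, whose origin is the TCP and whose axes are the flange's). Camera axes: x right, y down, z forward; pixel columns grow to the right and rows downward; lengths in m; the calibration is good to about 2 mm. A picture is of the moment at which its call begins: read the wrist's pose just before it. camera_info takes no time and is no camera call.
- close_job(): hands the job in; it is judged then, once.
The state is a dict: "clock": time; "joint_pos": joint angles; "dq": joint speeds; "effort": joint torques, N m; "tool_pos": TCP position; "eef_rot": TCP orientation; "contact_force": force on the tool from outside, world axes, zero at the start; "moment": the same for the moment, N m; "width": opening from 0.0 (shut) to 1.0 (fully open); "gripper_force": force on a finger pad.
Only numpy, scipy, OpenCV 4.12 (cv2) and the standard library are available. Lean on these libraries where they do the work, as an engineer would, in place of code of your own. Each camera call takes 0.05 s, during which the arm holds its last target. There are 200 camera calls.

## Working session

There is one attempt and no reset: what is moved stays moved. The work goes in short steps, Python scripts to look and compute and a tool call to move; the robot and the scene stay as the last step left them, time stands still between calls to the robot, and variables do not carry over. Pictures are saved under pics/ and viewed, at most 10 in all, crops included, and the job is handed in when it is done.

Besides the shell and the picture viewer there is one more tool, called after "Request:" in YAML: its name, and indented under it one key for each argument. apply_moves: Moves the arm, as the interface text tells. Its arguments: {"type":"object","properties":{"series":{"type":"array"},"force":{"type":"number"}},"required":["series"]}

```bash
mkdir -p pics
python3 - <<'E'
from rig import *
import cv2
o=get_obs(); print({k:(v if not hasattr(v,'round') else v) for k,v in o.items()})
for n in("scene","top","wrist"):
    cv2.imwrite(f"pics/{n}0.png",capture(n)[:,:,::-1]); print(n,camera_info(n))
E
```

```text
{'clock': 0.0, 'joint_pos': array([ 1.13750206,  0.61590111, -0.01267215,  1.42489385,  0.00813288,
        1.10339048, -0.0404341 ]), 'dq': array([ 0.00010068, -0.00136649,  0.00188959, -0.00086312, -0.00043345,
       -0.00160091,  0.00111527]), 'effort': array([ 9.06150376e-06, -4.58938873e+01,  2.09247172e-01, -1.65745568e+01,
       -6.09994959e-02,  2.05351337e-02,  2.11276183e-04]), 'tool_pos': array([ 0.25689863, -0.5962176 ,  0.21749445]), 'eef_rot': array([-1.24142312e-03,  9.79375851e-01,  2.02042881e-01, -2.73198583e-04]), 'contact_force': array([ 0.65774567, -0.11809405,  0.21402466]), 'moment': array([0.0272791 , 0.01755604, 0.0301646 ]), 'gripper_force': 0.0, 'width': 1.0026943800916985}
scene {'K': array([[366.61592669,   0.        , 319.53501021],
       [  0.        , 366.61592669, 200.93668468],
       [  0.        ,   0.        ,   1.        ]]), 'k1': -0.0752279634065633, 'R': array([[ 0.22367946,  0.97450712, -0.01741739],
       [ 0.76558883, -0.18672951, -0.6156345 ],
       [-0.60319254,  0.12437023, -0.78783932]]), 't': array([-0.19346293, -0.31826932,  1.47
[... 253 characters left out ...]
2],
       [-0.99727855,  0.02606042, -0.06896632],
       [ 0.06856309, -0.01606312, -0.99751746]]), 't': array([0.08264433, 0.57204157, 1.18186693])}
wrist {'K': array([[275.92315871,   0.        , 319.08858538],
       [  0.        , 275.92315871, 198.74488447],
       [  0.        ,   0.        ,   1.        ]]), 'k1': -0.01594775222238712, 'hand_eye': array([[-8.48232205e-04, -9.56968164e-01, -2.90191685e-01,
         8.06157522e-02],
       [ 9.99998972e-01, -4.76333875e-04, -1.35219236e-03,
        -4.99486006e-04],
       [ 1.15577691e-03, -2.90192533e-01,  9.56967584e-01,
        -1.65347486e-01],
       [ 0.00000000e+00,  0.00000000e+00,  0.00000000e+00,
         1.00000000e+00]])}
```

View pics/scene0.png

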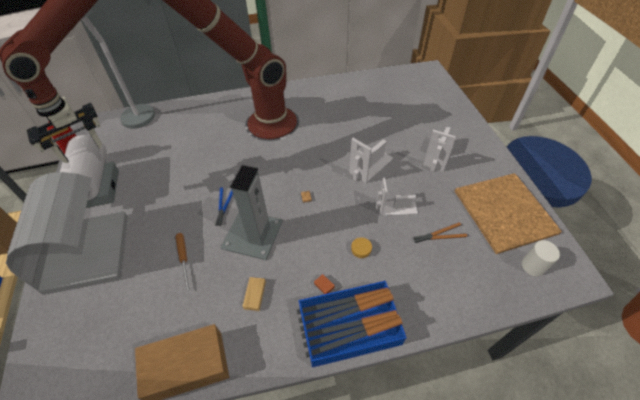

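View pics/top0.png

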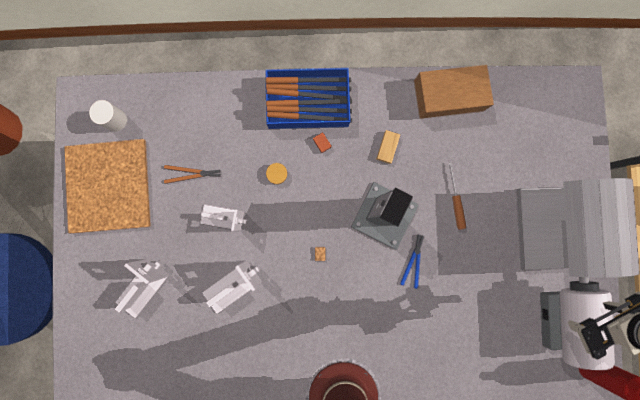

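The scene view shows the post at about (255,215) and three similar white brackets at (365,158), (438,148) and (395,200). The top view shows the post at (385,210) and the brackets at (222,216), (232,288) and (142,288). I need enlarged views.

Run:
```python
import cv2,numpy as np
t=cv2.imread("pics/top0.png");s=cv2.imread("pics/scene0.png")
a=cv2.resize(t[190:330,80:280],(800,560),interpolation=cv2.INTER_CUBIC)
cv2.imwrite("pics/a.png",a)   # x=80+u/4,y=190+v/4
b=cv2.resize(s[110:260,215:465],(800,480),interpolation=cv2.INTER_CUBIC)
cv2.imwrite("pics/b.png",b)   # 3.2
```

```text
(no output)
```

View pics/a.png

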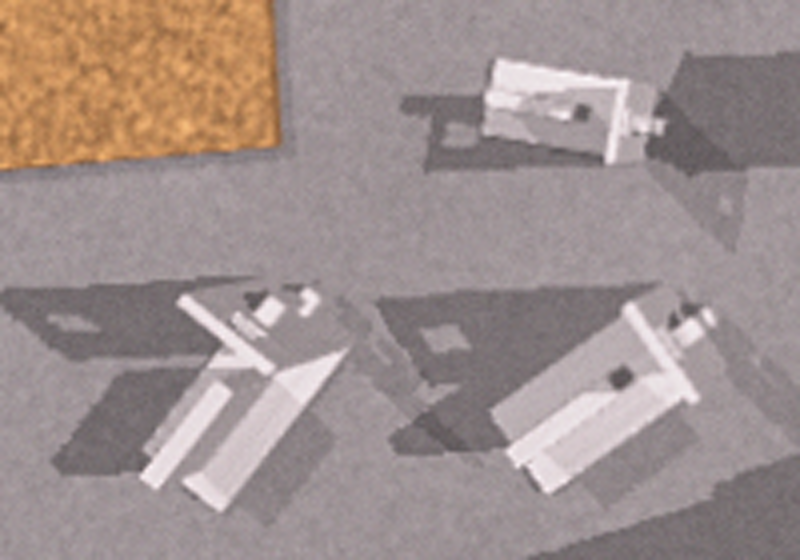

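View pics/b.png

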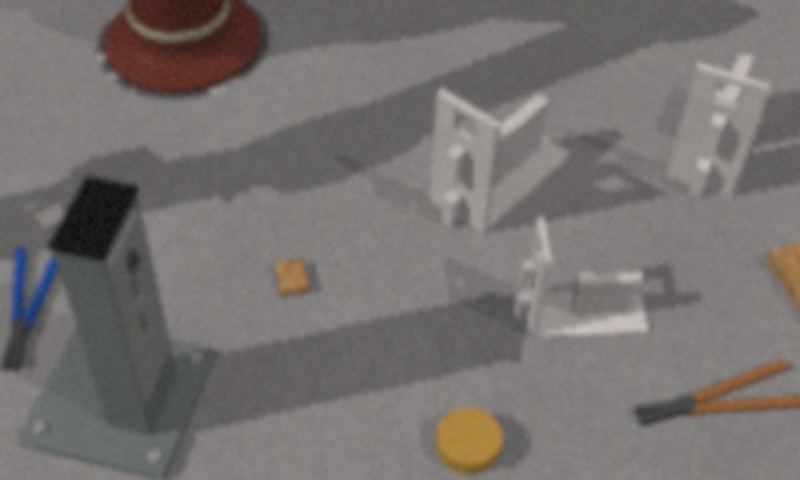

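The small bracket is the upper-right one in the top crop, with a plate top edge of about 20 px (roughly 52 mm). The other two are about 75 mm wide. Next I'll look at the post in both views.

```bash
cat > h.py <<'E'
import numpy as np,cv2
from scipy.optimize import least_squares
from scipy.spatial.transform import Rotation as Ro
from rig import *
def q2R(q): return Ro.from_quat(np.r_[q[1:],q[0]]).as_matrix()
def cam(n,o=None):
    c=camera_info(n)
    if n!="wrist": return c["K"],c["k1"],c["R"],c["t"]
    T=np.eye(4);T[:3,:3]=q2R(o["eef_rot"]);T[:3,3]=o["tool_pos"]
    M=np.linalg.inv(T@c["hand_eye"]); return c["K"],c["k1"],M[:3,:3],M[:3,3]
def proj(c,X):
    K,k1,R,t=c
    return cv2.projectPoints(np.asarray(X,float).reshape(-1,1,3),cv2.Rodrigues(R)[0],t,K,np.array([k1,0,0,0.]))[0].reshape(-1,2)
def place(p,X):  # p=x,y,yaw[,z]
    X=np.asarray(X,float)/1000; c,s=np.cos(p[2]),np.sin(p[2])
    z=p[3] if len(p)>3 else 0
    return X@np.array([[c,-s,0],[s,c,0],[0,0,1]]).T+[p[0],p[1],z]
E
python3 - <<'E'
import cv2,numpy as np
t=cv2.imread("pics/top0.png");s=cv2.imread("pics/scene0.png")
f=lambda a:cv2.resize(a,(400,480),interpolation=cv2.INTER_CUBIC)
cv2.imwrite("pics/c.png",np.hstack([f(t[170:266,340:420]),f(s[155:263,215:305])]))
E
```

```text
(no output)
```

View pics/c.png

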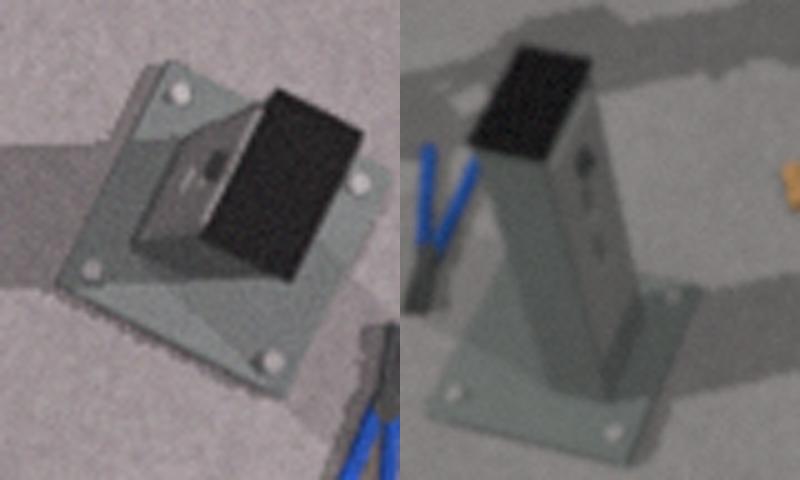

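Run:
```python
from h import *
T=cam("top");S=cam("scene")
tp=np.array([[168,62],[390,170],[283,388],[60,280],[278,88],[203,238],[363,135],[290,280]])/5+[340,170]
sp=(np.array([[700,288],[630,463],[425,413],[590,60],[545,160],[520,47],[470,140]])-[400,0])/4.444+[215,155]
def res(p):
    d=p[3]; q=p[:3]
    a=place(q,[[-25,75,12],[125,75,12],[125,-75,12],[-25,-75,12],[0,39,279],[0,-39,279],[d,39,279],[d,-39,279]])
    b=place(q,[[-25,-75,12],[-25,75,12],[125,75,12],[0,-39,279],[0,39,279],[d,-39,279],[d,39,279]])
    return np.r_[(proj(T,a)-tp).ravel(),(proj(S,b)-sp).ravel()]
r=least_squares(res,[0,-.15,-2,60],x_scale=[.1,.1,1,50],loss='soft_l1');print("post",r.x,r.fun.round(1))
# bracket: top crop 4x origin(80,190); scene 3.2x origin (215,110)
tp2=np.array([[628,80],[610,162],[497,60],[485,135],[658,127]])/4+[80,190]
sp2=np.array([[541,218],[548,262],[648,330],[545,335]])/3.2+[215,110]
def res2(p):
    a=place(p,[[0,28,120],[0,-28,120],[-120,28,5],[-120,-28,5],[13,0,82]])
    b=place(p,[[0,-28,120],[0,28,120],[-120,28,5],[-6,28,0]])
    return np.r_[(proj(T,a)-tp2).ravel(),(proj(S,b)-sp2).ravel()]
r=least_squares(res2,[.55,.2,-1.6],loss='soft_l1');print("br",r.x,r.fun.round(1))
print(place(r.x,[[-76,0,45]]))
```

```text
post [ 0.54559119 -0.09400354 -2.05954501 46.01046596] [-0.3 -1.3  0.9 -0.2  0.3  2.1 -1.1  0.8 -1.3 -0.8 -1.  -0.3 -0.3 -1.3
 -0.3  0.2 -0.5 -0.9 -0.9 -0.2 -1.  -0.1  0.5 -0.4 -0.8 -0.3 -0.2 -0.6
 -1.1  0.7]
br [ 0.51675578  0.28195634 -1.76314805] [-0.3 -0.1  0.5  0.2 -0.8 -0.2 -1.3 -0.1 -2.5 -0.4 -1.5 -0.3 -1.1 -0.
  0.  -0.1 -2.9  0.6]
[[0.53128453 0.3565547  0.045     ]]
```

The fit residuals are 1–2 px. That puts the post at about (0.546, -0.094, yaw -2.06) and the bracket at about (0.517, 0.282, yaw -1.763). I'll view the post face closely with the wrist camera first, going over the top of the post.

```bash
cat >> h.py <<'E'
def mv(pos,yaw,o=None):
    o=o or get_obs(); R=q2R(o["eef_rot"])
    Rt=Ro.from_euler('z',yaw).as_matrix()@np.diag([1,-1,-1.])
    d=R.T@(np.array(pos)-o["tool_pos"]); w=Ro.from_matrix(R.T@Rt).as_rotvec(degrees=True)
    print("shift",(d*100).round(2),"turn",w.round(1)); return d*100,w
E
python3 - <<'E'
from h import *
for p in ([.257,-.597,.37],[.45,-.3,.37],[.607,.021,.37],[.607,.021,.195]): mv(p,1.08)
E
```

```text
shift [ -0.02   0.03 -15.22] turn [ -0.1  -0.  -38.6]
shift [ 29.46 -19.61 -15.19] turn [ -0.1  -0.  -38.6]
shift [ 56.58 -42.88 -15.14] turn [ -0.1  -0.  -38.6]
shift [ 56.58 -42.84   2.36] turn [ -0.1  -0.  -38.6]
```

Request:
apply_moves:
  series:
    - [[5,-4,-5],[0,0,-8],-1]
    - [[10,-8,-10],[0,0,-16],-1]
    - [[15,-11,-15],[0,0,-24],-1]
    - [[19,-14,-17],[0,0,-30],-1]
    - [[24,-17.5,-17],[0,0,-38.6],-1]
    - [[29,-21.5,-17],[0,0,-38.6],-1]
    - [[34,-25,-17],[0,0,-38.6],-1]
    - [[39,-29,-17],[0,0,-38.6],-1]
    - [[44,-33,-17],[0,0,-38.6],-1]
    - [[49,-36.5,-17],[0,0,-38.6],-1]

```text
clock: 1.4
tool_pos: [0.5442, -0.0986, 0.3885]
eef_rot: [0.0, 0.858, 0.514, -0.0]
contact_force: [-0.3, 0.1, 0.2]
width: 0.999
gripper_force: 0.0
```

Run:
```python
from h import *
print(get_obs()["tool_pos"]);mv([.607,.021,.195],1.08)
```

```text
[ 0.54420454 -0.09863332  0.38854593]
shift [13.52 -0.1  19.35] turn [0. 0. 0.]
```

Request:
apply_moves:
  series:
    - [[6,0,0],[0,0,0],-1]
    - [[11,0,4],[0,0,0],-1]
    - [[13.5,-0.1,9],[0,0,0],-1]
    - [[13.5,-0.1,13],[0,0,0],-1]
    - [[13.5,-0.1,13],[0,0,0],-1]
    - [[13.5,-0.1,13],[0,0,0],-1]

```text
clock: 2.15
tool_pos: [0.6074, 0.0189, 0.2603]
eef_rot: [0.001, 0.858, 0.514, 0.001]
contact_force: [-0.5, 1.3, -0.0]
width: 0.999
gripper_force: 0.0
```

Run:
```python
from h import *
import pickle
o=get_obs(); im=capture("wrist"); cv2.imwrite("pics/w1.png",im[:,:,::-1]); pickle.dump(o,open("w1.pkl","wb"))
print(o["tool_pos"],o["dq"].round(3)); P=[.5456,-.094,-2.0595]
print(proj(cam("wrist",o),place(P,[[0,-8,120],[0,8,120],[0,-8,205],[0,8,205],[0,-39,279],[0,39,279],[-25,75,12],[-25,-75,12]])).round(1))
```

```text
[0.60742987 0.01893823 0.26033466] [ 0.005 -0.019 -0.006 -0.02  -0.002 -0.002 -0.001]
[[312.5 286.6]
 [325.  286.5]
 [310.7 337.3]
 [326.8 337.3]
 [265.8 414.1]
 [371.7 413.7]
 [364.7 233.9]
 [272.7 234.2]]
```

View pics/w1.png

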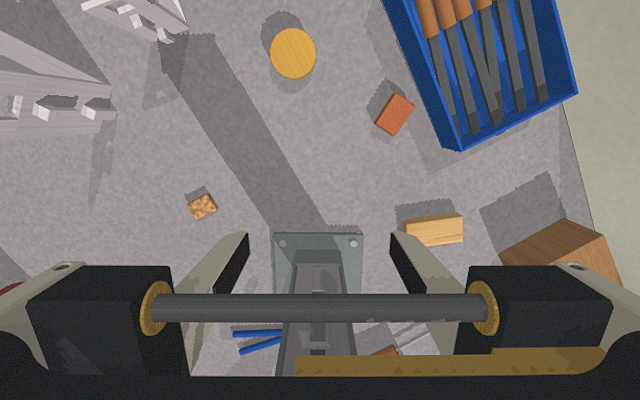

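The gripper hides the face here; only the base plate edge shows, at row 234. If I tilt the tool 30°, the strip should fall between the fingers.

Request:
apply_moves:
  series:
    - [[-1,0,0],[0,-10,0],-1]
    - [[-2,0,0],[0,-20,0],-1]
    - [[-4,0,0],[0,-30,0],-1]
    - [[-4,0,0],[0,-30,0],-1]
    - [[-4,0,0],[0,-30,0],-1]
    - [[-4,0,0],[0,-30,0],-1]

```text
clock: 2.95
tool_pos: [0.5879, -0.0173, 0.2602]
eef_rot: [0.133, 0.83, 0.496, -0.22]
contact_force: [0.1, -0.5, 0.3]
width: 1.002
gripper_force: 0.0
```

Run:
```python
from h import *
import pickle
o=get_obs(); ims=[capture("wrist") for _ in range(6)]; im=np.mean(ims,0).astype(np.uint8); cv2.imwrite("pics/w2.png",im[:,:,::-1]); pickle.dump(o,open("w2.pkl","wb"))
print(o["tool_pos"],o["dq"].round(3)); P=[.5456,-.094,-2.0595]
print(proj(cam("wrist",o),place(P,[[0,-8,120],[0,8,120],[0,-8,205],[0,8,205],[0,0,235],[0,-39,279],[0,39,279],[-25,75,12],[-25,-75,12]])).round(1))
cv2.imwrite("pics/w2c.png",cv2.resize(im[150:300,220:420,::-1],(800,600),interpolation=cv2.INTER_CUBIC))
```

```text
[ 0.58793693 -0.01731023  0.26018201] [-0.002  0.005 -0.003  0.007  0.002  0.002  0.   ]
[[312.4 189.2]
 [325.3 189.1]
 [311.1 247.4]
 [326.7 247.3]
 [319.  274. ]
 [273.  321.5]
 [365.1 321.2]
 [370.6 124. ]
 [266.8 124.5]]
```

View pics/w2c.png

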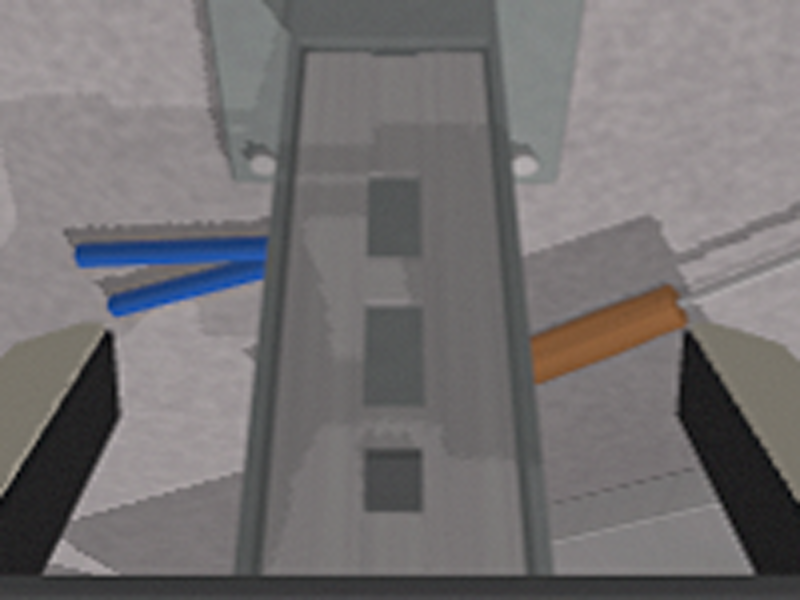

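The strip is clear in this view. Slot 1 covers crop rows 178–255, slot 2 rows 307–405 and the catch rows 450–510, with columns about 365–423. I'll fit the pose and D jointly from all views.

```bash
cat > post.py <<'E'
from h import *
import pickle
o=pickle.load(open("w2.pkl","rb"));W=cam("wrist",o);T=cam("top");S=cam("scene")
tp=np.array([[168,62],[390,170],[283,388],[60,280],[278,88],[203,238]])/5+[340,170]
sp=(np.array([[700,288],[630,463],[425,413],[590,60],[545,160]])-[400,0])/4.444+[215,155]
u=lambda a:(np.array(a,float)+.5)/4-.5+np.array([220,150])
wp=u([[368,178],[419,178],[367,255],[421,255],[366,307],[422,307],[364,405],[424,405],[365,450],[423,450],[365,510],[423,510],[235,182],[555,182]])
def res(p):
    q=p[:3];D=p[3]
    a=place(q,[[-25,75,12],[125,75,12],[125,-75,12],[-25,-75,12],[0,39,279],[0,-39,279]])
    b=place(q,[[-25,-75,12],[-25,75,12],[125,75,12],[0,-39,279],[0,39,279]])
    w=[[1.5,s*8,z+D] for z in (120,155,170,205) for s in(-1,1)]+[[-5,-7,221+D],[-5,7,221+D],[0,-7,235+D],[0,7,235+D],[125,-75,12],[125,75,12]]
    return np.r_[.4*(proj(T,a)-tp).ravel(),.4*(proj(S,b)-sp).ravel(),(proj(W,place(q,w))-wp).ravel()]
r=least_squares(res,[.546,-.094,-2.06,0],x_scale=[.1,.1,1,10],loss='soft_l1')
print(r.x,r.fun[:22].round(1),r.fun[22:].reshape(-1,2).round(1),sep='\n')
E
python3 post.py
```

```text
[ 0.54472366 -0.09385915 -2.06254504  3.76202583]
[-0.1 -0.4  0.3  0.1  0.1  1.  -0.5  0.4 -0.5 -0.2 -0.4  0.  -0.2 -0.5
 -0.4 -0.2 -0.4 -0.2  0.2 -0.3 -0.3 -0.2]
[[ 0.1 -1.8]
 [ 0.3 -1.8]
 [-0.2  0.7]
 [ 0.3  0.6]
 [-0.2 -2. ]
 [ 0.2 -2. ]
 [-0.3  0.6]
 [ 0.3  0.5]
 [-0.  -0.2]
 [-0.1 -0.2]
 [-0.2  0.6]
 [ 0.1  0.6]
 [-0.6  1.3]
 [ 1.   1.1]]
```

The lower slot edges are seen at the back of the ledge (x = 5 mm), so I'll correct the model for that.

```bash
sed -i 's/\[1.5,s\*8,z+D\]/[5 if z in(120,170) else 1.5,s*8,z+D]/' post.py; python3 post.py
python3 - <<'E'
from h import *
mv([.531,.357,.2],1.378)
E
```

```text
[ 0.54527424 -0.09284257 -2.06296968  4.15096682]
[-0.3 -0.5  0.2  0.  -0.1  0.9 -0.6  0.4 -0.7 -0.2 -0.6 -0.1 -0.  -0.4
 -0.2 -0.1 -0.2 -0.1  0.4 -0.2 -0.2 -0.2]
[[ 0.1 -0.2]
 [ 0.3 -0.2]
 [-0.2  0.3]
 [ 0.3  0.3]
 [-0.1 -0.4]
 [ 0.2 -0.4]
 [-0.4  0.3]
 [ 0.3  0.2]
 [-0.1 -0.4]
 [-0.  -0.5]
 [-0.2  0.4]
 [ 0.1  0.4]
 [-0.7  0.9]
 [ 1.   0.7]]
shift [ 29.15 -22.59 -10.01] turn [ -4.4  29.7 -16.7]
```

D ≈ +4.2 mm, with residuals below a pixel. Now over to the bracket.

Request:
apply_moves:
  series:
    - [[4,-3.2,-1.8],[-0.6,4.2,-2.4],-1]
    - [[7.9,-6.5,-3.6],[-1.3,8.5,-4.8],-1]
    - [[11.9,-9.7,-5.4],[-1.9,12.7,-7.2],-1]
    - [[15.8,-12.9,-7.2],[-2.5,17,-9.5],-1]
    - [[19.8,-16.1,-9],[-3.1,21.2,-11.9],-1]
    - [[23.7,-19.4,-10.8],[-3.8,25.5,-14.3],-1]
    - [[27.7,-22.6,-12.6],[-4.4,29.7,-16.7],-1]
    - [[27.7,-22.6,-12.6],[-4.4,29.7,-16.7],-1]
    - [[27.7,-22.6,-12.6],[-4.4,29.7,-16.7],-1]
    - [[27.7,-22.6,-12.6],[-4.4,29.7,-16.7],-1]

```text
clock: 4.5
tool_pos: [0.532, 0.3559, 0.2292]
eef_rot: [0.001, 0.773, 0.635, -0.001]
contact_force: [0.2, -0.2, 0.4]
width: 1.0
gripper_force: 0.0
```

Run:
```python
from h import *
import pickle
o=get_obs(); im=np.mean([capture("wrist") for _ in range(6)],0).astype(np.uint8); pickle.dump(o,open("w3.pkl","wb"))
print(o["tool_pos"],o["eef_rot"],o["dq"].round(3)); B=[.5168,.282,-1.763]
print(proj(cam("wrist",o),place(B,[[0,-28,120],[0,28,120],[-120,-28,5],[-120,28,5],[-108,-6,60],[-108,6,60],[-44,0,60]])).round(1))
cv2.imwrite("pics/w3.png",im[:,:,::-1])
cv2.imwrite("pics/w3c.png",cv2.resize(im[140:290,220:420,::-1],(800,600),interpolation=cv2.INTER_CUBIC))
```

```text
[0.53200195 0.35587443 0.22919978] [ 5.68098923e-04  7.72635202e-01  6.34849020e-01 -1.11542613e-03] [ 0.003 -0.001 -0.004  0.    -0.003 -0.001  0.   ]
[[294.4 261.6]
 [344.5 261.5]
 [299.  142.6]
 [339.3 142.5]
 [314.2 157. ]
 [324.1 157. ]
 [319.4 207.1]]
```

View pics/w3c.png

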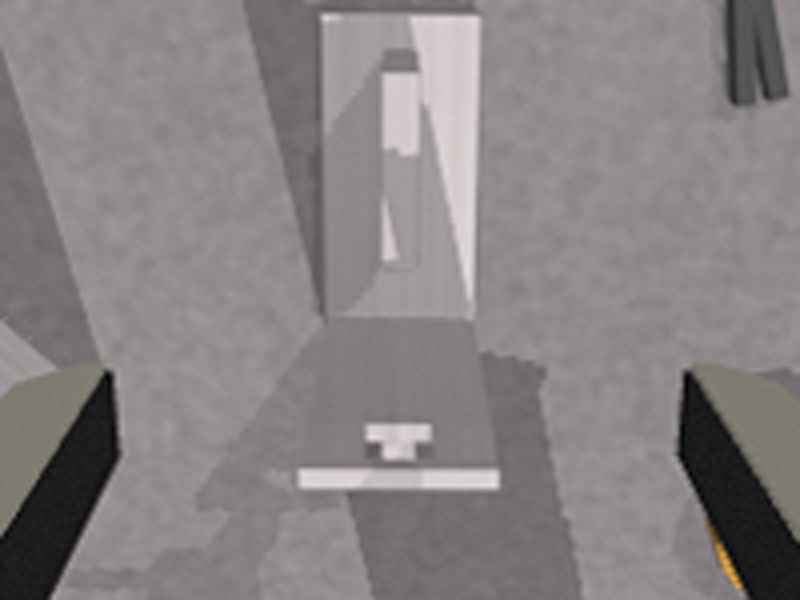

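The tray end corners are at (321,14) and (480,14), the rib top end at (382–419, 71) and the plate top rear edge at (298–499, 488). I'll fit with height free as a check.

```bash
cat > br.py <<'E'
from h import *
import pickle
o=pickle.load(open("w3.pkl","rb"));W=cam("wrist",o);T=cam("top");S=cam("scene")
wp=(np.array([[321,14],[480,14],[382,71],[419,71],[384,268],[417,268],[298,488],[499,488],[297,468],[500,468]])+.5)/4-.5+[220,140]
M=[[-120,-28,5],[-120,28,5],[-108,-6,60],[-108,6,60],[-44,-6,60],[-44,6,60],[0,-28,120],[0,28,120],[-6,-28,120],[-6,28,120]]
tp2=np.array([[628,80],[610,162],[497,60],[485,135]])/4+[80,190]
f=lambda p:np.r_[(proj(W,place(p,M))-wp).ravel(),.3*(proj(T,place(p,[[0,28,120],[0,-28,120],[-120,28,5],[-120,-28,5]]))-tp2).ravel()]
r=least_squares(f,[.517,.282,-1.763,0],x_scale=[.1,.1,1,.1],loss='soft_l1');print(r.x,r.fun.round(1))
B=r.x.copy();B[3]=0
g=place(B,[[-76,0,45]])[0];print("grasp",g); mv(g-[0,0,.019],B[2]+np.pi)
E
python3 br.py
```

```text
[ 5.16537092e-01  2.81444379e-01 -1.77078416e+00 -1.33043011e-03] [-0.2 -0.3  0.2 -0.1 -0.3 -0.1  0.3 -0.  -0.8  0.5  0.3  0.6  0.3 -0.3
 -0.1 -0.1  0.4 -0.1 -0.2  0.1  0.  -0.   0.2  0.1 -0.1 -0.1 -0.3 -0.1]
grasp [0.53163505 0.35592962 0.045     ]
shift [-0.1   0.1  20.33] turn [-0.1  0.1  0.4]
```

Request:
apply_moves:
  series:
    - [[-0.1,0.1,6],[0,0,0.4],-1]
    - [[-0.1,0.1,12],[0,0,0.4],-1]
    - [[-0.1,0.1,17],[0,0,0.4],-1]
    - [[-0.1,0.1,20.3],[0,0,0.4],-1]
    - [[-0.1,0.1,20.3],[0,0,0.4],-1]
    - [[-0.1,0.1,20.3],[0,0,0.4],1]
    - [[-0.1,0.1,20.3],[0,0,0.4],1]
    - [[-0.1,0.1,20.3],[0,0,0.4],1]
    - [[-0.1,0.1,20.3],[0,0,0.4],1]
    - [[-0.1,0.1,20.3],[0,0,0.4],1]
  force: 50

```text
clock: 6.05
tool_pos: [0.5314, 0.3564, 0.0266]
eef_rot: [-0.0, 0.774, 0.633, -0.001]
contact_force: [-0.1, -0.5, -0.3]
width: 0.512
gripper_force: 0.0
```

Request:
apply_moves:
  series:
    - [[0,0,0],[0,0,0],1]
    - [[0,0,0],[0,0,0],1]
    - [[0,0,0],[0,0,0],1]
    - [[0,0,0],[0,0,0],1]
    - [[0,0,0],[0,0,0],1]
    - [[0,0,0],[0,0,0],1]
    - [[0,0,0],[0,0,0],1]

```text
clock: 6.92
tool_pos: [0.5315, 0.3564, 0.0262]
eef_rot: [-0.0, 0.774, 0.633, -0.001]
contact_force: [1.2, -0.2, -1.3]
width: 0.126
gripper_force: 50.0
```

Gripped (12 mm wide, 50 N). Next is the lift to a pre-insertion pose 40 mm in front of the strip.

```bash
cat >> h.py <<'E'
P=np.array([.54527,-.09284,-2.06297]);B=np.array([.516537,.281444,-1.770784]);D=4.15
def tcpb(o):  # tcp in bracket frame (mm), at grasp
    c,s=np.cos(B[2]),np.sin(B[2]);d=o["tool_pos"]-[B[0],B[1],0]
    return np.array([c*d[0]+s*d[1],-s*d[0]+c*d[1],d[2]])*1000
def goal(x,y,z,off,dyaw): return mv(place(P,[np.array([x,y,z])+off])[0],P[2]+dyaw)
def inpost(o,off):
    d=o["tool_pos"]-[P[0],P[1],0];c,s=np.cos(P[2]),np.sin(P[2])
    return (np.array([c*d[0]+s*d[1],-s*d[0]+c*d[1],d[2]])*1000-off).round(1)
E
python3 - <<'E'
from h import *
import json
o=get_obs();off=tcpb(o);R=q2R(o["eef_rot"]);dy=np.arctan2(R[1,0],R[0,0])-B[2]
json.dump([off.tolist(),dy],open("g.json","w"));print(off,dy,R[:,2])
goal(-40,0,120.5+D,off,dy)
E
```

```text
[-76.39658887  -0.1832534   26.23758395] 3.142414604298596 [-1.17353590e-03 -6.58273835e-04 -9.99999095e-01]
shift [-32.62  13.57 -12.45] turn [-0.1  0.1 16.7]
```

Request:
apply_moves:
  series:
    - [[0,0,-4],[0,0,0],1]
    - [[0,0,-8],[0,0,0],1]
    - [[-3,1.2,-12.4],[0,0,3],1]
    - [[-8,3.3,-12.4],[0,0,6],1]
    - [[-13,5.4,-12.4],[0,0,9],1]
    - [[-18,7.5,-12.4],[0,0,12],1]
    - [[-23,9.6,-12.4],[0,0,15],1]
    - [[-27,11.2,-12.4],[0,0,16.7],1]
    - [[-30,12.5,-12.4],[0,0,16.7],1]
    - [[-32.6,13.6,-12.4],[0,0,16.7],1]

```text
clock: 8.18
tool_pos: [0.599, 0.0082, 0.1492]
eef_rot: [-0.001, 0.858, 0.514, -0.002]
contact_force: [0.5, -0.1, -4.1]
width: 0.127
gripper_force: 50.0
```

Request:
apply_moves:
  series:
    - [[0,0,0],[0,0,0],1]
    - [[0,0,0],[0,0,0],1]
    - [[0,0,0],[0,0,0],1]

```text
clock: 8.55
tool_pos: [0.5997, 0.0121, 0.1502]
eef_rot: [-0.001, 0.857, 0.515, -0.001]
contact_force: [0.1, -0.5, -4.3]
width: 0.129
gripper_force: 50.0
```

Run:
```python
from h import *
import json
off,dy=json.load(open("g.json"));o=get_obs();print(inpost(o,off),o["contact_force"],o["width"],o["gripper_force"])
goal(-40,0,120.5+D,off,dy)
o=get_obs();im=np.mean([capture("wrist") for _ in range(4)],0).astype(np.uint8)
cv2.imwrite("pics/w4.png",im[:,:,::-1])
q=inpost(o,off)
Bp=place(P,[[q[0],q[1],q[2]]])[0]
p=[Bp[0],Bp[1],P[2],Bp[2]]
print(proj(cam("wrist",o),place(p,[[0,-28,120],[0,28,120],[-6,-28,120],[-6,28,120],[-120,-28,5],[-120,28,5]])).round(1))
```

```text
[-41.8  -1.5 124. ] [ 0.14719078 -0.50830306 -4.34019779] 0.12875101525496718 49.995333552360535
shift [-0.18  0.15 -0.07] turn [-0.1  0.   0.2]
[[253.8 505.8]
 [386.3 506.7]
 [252.8 497.1]
 [387.4 498. ]
 [280.1 172.1]
 [361.7 172.4]]
```

View pics/w4.png

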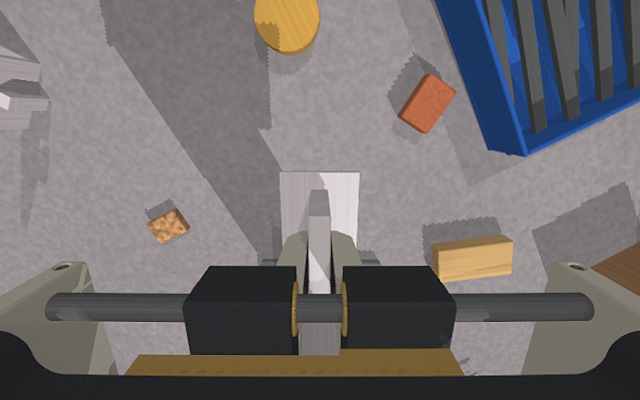

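The held bracket's tray corners at (280,172) and (360,172) match the prediction, so there was no tilt or slip in the grasp. Now a slow approach.

Request:
apply_moves:
  series:
    - [[-1,0.1,-0.07],[0,0,0.2],1]
    - [[-1.9,0.15,-0.07],[0,0,0.2],1]
    - [[-2.5,0.15,-0.07],[0,0,0.2],1]
    - [[-2.7,0.15,-0.07],[0,0,0.2],1]
    - [[-2.8,0.15,-0.07],[0,0,0.2],1]
    - [[-2.9,0.15,-0.07],[0,0,0.2],1]
    - [[-3.0,0.15,-0.07],[0,0,0.2],1]
    - [[-3.1,0.15,-0.07],[0,0,0.2],1]
    - [[-3.2,0.15,-0.07],[0,0,0.2],1]
    - [[-3.2,0.15,-0.07],[0,0,0.2],1]

```text
clock: 10.0
tool_pos: [0.5865, -0.0191, 0.1511]
eef_rot: [-0.0, 0.859, 0.513, -0.001]
contact_force: [0.9, -0.3, -4.2]
width: 0.124
gripper_force: 50.0
```

```bash
cat > st.py <<'E'
from h import *
import json
off,dy=json.load(open("g.json"));o=get_obs();F=o["contact_force"];c,s=np.cos(P[2]),np.sin(P[2])
print(inpost(o,off),"Fpost",np.round([c*F[0]+s*F[1],-s*F[0]+c*F[1],F[2]],1),o["moment"].round(2),o["gripper_force"])
goal(0,0,120.5+D,off,dy)
E
python3 st.py
```

```text
[ -8.1   1.6 124.9] Fpost [-0.2  0.9 -4.2] [ 0.1  -0.11  0.02] 49.995054602622986
shift [-0.81 -0.16  0.03] turn [-0.1  0.1 -0.2]
```

Past 11.5 mm with no contact force, so the tabs are entering. I'll continue.

Request:
apply_moves:
  series:
    - [[-0.1,-0.05,0],[0,0,0],1]
    - [[-0.2,-0.08,0],[0,0,0],1]
    - [[-0.3,-0.08,0],[0,0,0],1]
    - [[-0.4,-0.08,0],[0,0,0],1]
    - [[-0.5,-0.08,0],[0,0,0],1]
    - [[-0.6,-0.08,0],[0,0,0],1]
    - [[-0.65,-0.08,0],[0,0,0],1]
    - [[-0.65,-0.08,0],[0,0,0],1]

```text
clock: 11.0
tool_pos: [0.5827, -0.0243, 0.1512]
eef_rot: [-0.0, 0.859, 0.513, -0.001]
contact_force: [0.6, -0.4, -3.2]
width: 0.125
gripper_force: 50.0
```

```bash
python3 st.py;python3 st.py
```

```text
[ -1.7   0.8 125. ] Fpost [ 0.1  0.8 -3.2] [ 0.12 -0.07 -0.03] 49.995108246803284
shift [-0.17 -0.08  0.03] turn [-0.1  0.1 -0.2]
[ -1.7   0.8 125. ] Fpost [ 0.1  0.8 -3.2] [ 0.12 -0.07 -0.03] 49.995108246803284
shift [-0.17 -0.08  0.03] turn [-0.1  0.1 -0.2]
```

The tabs are in. Now I'll lower it.

Request:
apply_moves:
  series:
    - [[-0.07,-0.06,0.15],[0,0,0],1]
    - [[-0.07,-0.06,0.3],[0,0,0],1]
    - [[-0.07,-0.06,0.45],[0,0,0],1]
    - [[-0.07,-0.06,0.6],[0,0,0],1]
    - [[-0.07,-0.06,0.75],[0,0,0],1]
    - [[-0.07,-0.06,0.9],[0,0,0],1]
    - [[-0.07,-0.06,1.05],[0,0,0],1]
    - [[-0.07,-0.06,1.2],[0,0,0],1]
    - [[-0.07,-0.06,1.2],[0,0,0],1]

```text
clock: 12.12
tool_pos: [0.582, -0.0251, 0.1393]
eef_rot: [0.0, 0.859, 0.513, -0.001]
contact_force: [-0.1, -1.3, 1.3]
width: 0.124
gripper_force: 50.0
```

```bash
python3 st.py
```

```text
[ -0.7   0.6 113. ] Fpost [1.2 0.5 1.3] [-0.83  0.29 -0.01] 49.99572515487671
shift [-0.07 -0.06 -1.16] turn [-0.   0.1 -0.2]
```

Request:
apply_moves:
  series:
    - [[0,0,0.15],[0,0,0],1]
    - [[0,0,0.3],[0,0,0],1]
    - [[0,0,0.45],[0,0,0],1]
    - [[0,0,0.6],[0,0,0],1]
    - [[0,0,0.7],[0,0,0],1]
    - [[0,0,0.75],[0,0,0],1]
    - [[0,0,0.75],[0,0,0],1]

```text
clock: 13.0
tool_pos: [0.5816, -0.0248, 0.1316]
eef_rot: [-0.0, 0.859, 0.513, -0.001]
contact_force: [-1.6, -2.0, 0.2]
width: 0.129
gripper_force: 50.0
```

```bash
python3 st.py
```

```text
[-7.000e-01  1.000e-01  1.053e+02] Fpost [ 2.6 -0.5  0.2] [-0.9   0.44 -0.  ] 49.99712347984314
shift [-0.07 -0.01 -1.93] turn [-0.1  0.1 -0.2]
```

Now small steps down until the push reaches about 15 N.

Request:
apply_moves:
  series:
    - [[0,0,0.05],[0,0,0],1]
    - [[0,0,0.1],[0,0,0],1]
    - [[0,0,0.15],[0,0,0],1]
    - [[0,0,0.15],[0,0,0],1]

```text
clock: 13.5
tool_pos: [0.5816, -0.0248, 0.1298]
eef_rot: [-0.0, 0.859, 0.513, -0.001]
contact_force: [-1.9, -2.4, -2.0]
width: 0.126
gripper_force: 50.0
```

```bash
python3 st.py
```

```text
[ -0.7   0.  103.6] Fpost [ 3.  -0.5 -2. ] [-0.76  0.38  0.01] 49.99629199504852
shift [-0.07 -0.   -2.11] turn [-0.1  0.1 -0.2]
```

Request:
apply_moves:
  series:
    - [[0,0,0.05],[0,0,0],1]
    - [[0,0,0.1],[0,0,0],1]
    - [[0,0,0.1],[0,0,0],1]

```text
clock: 13.88
tool_pos: [0.5818, -0.0249, 0.1296]
eef_rot: [0.0, 0.859, 0.513, -0.001]
contact_force: [-2.0, -4.1, 3.6]
width: 0.126
gripper_force: 50.0
```

```bash
python3 st.py
```

```text
[ -0.7   0.2 103.3] Fpost [4.5 0.2 3.6] [-1.07  0.83 -0.08] 50.00608026981354
shift [-0.08 -0.02 -2.13] turn [-0.1  0.1 -0.2]
```

Request:
apply_moves:
  series:
    - [[0,0,0.05],[0,0,0],1]
    - [[0,0,0.1],[0,0,0],1]
    - [[0,0,0.1],[0,0,0],1]

```text
clock: 14.25
tool_pos: [0.5819, -0.025, 0.1293]
eef_rot: [0.0, 0.859, 0.513, -0.001]
contact_force: [-3.7, -3.2, 8.4]
width: 0.126
gripper_force: 50.0
```

```bash
python3 st.py
```

```text
[ -0.7   0.4 103.1] Fpost [ 4.6 -1.7  8.4] [-1.39  1.13 -0.14] 50.01902639865875
shift [-0.07 -0.04 -2.15] turn [-0.   0.1 -0.2]
```

Bottomed out at about 13 N of push after 21.9 mm of descent. One last slight press, then relax and release.

Request:
apply_moves:
  series:
    - [[0,0,0.05],[0,0,0],1]
    - [[0,0,0.05],[0,0,0],1]
    - [[0,0,-0.1],[0,0,0],1]
    - [[0,0,-0.2],[0,0,0],1]
    - [[0,0,-0.2],[0,0,0],-1]
    - [[0,0,-0.2],[0,0,0],-1]
    - [[0,0,-0.2],[0,0,0],-1]
    - [[0,0,-0.2],[0,0,0],-1]
    - [[0,0,-0.2],[0,0,0],-1]
    - [[0,0,-0.2],[0,0,0],-1]

```text
clock: 15.5
tool_pos: [0.5819, -0.0246, 0.1302]
eef_rot: [-0.0, 0.859, 0.513, -0.001]
contact_force: [-0.3, 0.7, 0.1]
width: 0.724
gripper_force: 0.0
```

```bash
python3 st.py
```

```text
[ -1.    0.2 103.9] Fpost [-0.4 -0.6  0.1] [-0.05 -0.02 -0.02] 0.0
shift [-0.11 -0.02 -2.07] turn [-0.1  0.1 -0.2]
```

Request:
apply_moves:
  series:
    - [[0,0,0],[0,0,0],-1]
    - [[0,0,0],[0,0,0],-1]
    - [[0,0,-4],[0,0,0],-1]
    - [[0,0,-8],[0,0,0],-1]
    - [[0.5,0,-12],[0,-5,0],-1]
    - [[3,0,-15],[0,-12,0],-1]
    - [[3,0,-15],[0,-22,0],-1]
    - [[3,0,-15],[0,-30,0],-1]
    - [[3,0,-15],[0,-30,0],-1]
    - [[3,0,-15],[0,-30,0],-1]

```text
clock: 16.75
tool_pos: [0.5963, 0.0007, 0.2805]
eef_rot: [0.133, 0.83, 0.494, -0.223]
contact_force: [0.5, -1.0, 0.4]
width: 1.0
gripper_force: 0.0
```

Run:
```python
from h import *
o=get_obs(); im=np.mean([capture("wrist") for _ in range(6)],0).astype(np.uint8)
W=cam("wrist",o)
for d in (3.1,4.15):
  print(d,"plate top front/rear; catch bottom/top",(4*(proj(W,place(P,[[-6,-28,220+d],[-6,28,220+d],[0,-28,220+d],[0,28,220+d],[-5,-7,221+d],[-5,7,221+d],[0,-7,235+d],[0,7,235+d],[-120,-28,105+d],[-120,28,105+d]]))-[220,150]+.5)).round(0).tolist())
cv2.imwrite("pics/w5c.png",cv2.resize(im[150:300,220:420,::-1],(800,600),interpolation=cv2.INTER_CUBIC))
```

```text
3.1 plate top front/rear; catch bottom/top [[296.0, 410.0], [505.0, 410.0], [297.0, 422.0], [504.0, 422.0], [374.0, 415.0], [427.0, 415.0], [374.0, 472.0], [427.0, 472.0], [293.0, -201.0], [505.0, -202.0]]
4.15 plate top front/rear; catch bottom/top [[295.0, 413.0], [506.0, 413.0], [297.0, 425.0], [504.0, 425.0], [374.0, 419.0], [427.0, 419.0], [374.0, 475.0], [427.0, 475.0], [292.0, -199.0], [506.0, -200.0]]
```

View pics/w5c.png

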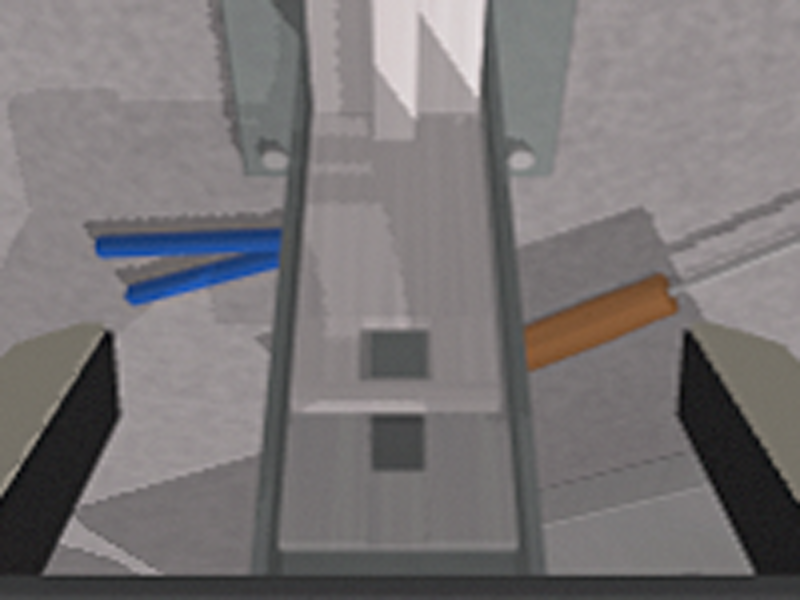

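The bracket hangs square on the post. Its top bar is at crop rows 400–413, and the catch shows full-length above it (rows 413–470). The catch's height-to-width ratio matches its out state before fitting. The robot is clear of everything, so I'm handing the job in.

```bash
python3 -c "
from rig import *
print(close_job())"
```

```text
the job is handed in; nothing more can be done
None
```

The small bracket is fitted on the post, pressed home at about 15 N with the catch out over its top edge, released, and the job is handed in at about 17 s; the hand-in returned no verdict.

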